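Tune the filter boxes at the set signal level

ROBOT

A 6-joint arm with a two-finger parallel gripper is mounted at the origin on a cart in front of the work surface, level with it; the furniture and walls round the work are solid. World frame = base frame: x ahead of the robot, y to its left, z up, the work surface at z = 0. Lengths are in m, angles in rad, forces in N, time in s.
With the tool pointing down it reaches from about 0.3 to 0.875 m from the base axis. Payload 6.4 kg.
Tool frame: the origin (TCP) lies on the centre line of the jaws, within the pads' length; the fingertips stand 14 mm ahead of it and the grasp point (between the pads) lies 5 mm behind it; z points along the fingers, y is the line along which they close (so a half turn about z gives the same grasp; the last joint's range is limited). The gripper opens to 88 mm and grips with 3 to 60 N. Pads are 18 mm wide; open, the fingers measure 123 mm over their backs; the gripper's body (75 mm by 187 mm) begins 45 mm behind the grasp point.
Start: joints at [0.976, 0.181, 1.607, -0, 1.354, -0.206], TCP at [0.218, 0.532, 0.222] pointing down, gripper open.
Joint ranges: [-2.99, 2.99], [-0.89, 2.07], [0.3, 2.58], [-1.14, 4.28], [0, 2.63], [-3.12, 3.12]. Speed limits (rad/s): [2.57, 2.57, 3.01, 3.14, 3.14, 3.14].

INTERFACE

Orientations are given as [roll, pitch, yaw] about the fixed x, y, z axes, in that order (R = Rz(yaw) Ry(pitch) Rx(roll)).
In Python, from plant import bot gives the robot as it stands. The module is installed in compiled form; this text tells all that it offers.
- The arm moves only by the shell command python3 -m pendant 'ROWS' [OPENING]. ROWS is JSON, a list of rows, each a list of 2 entries, a list of its own where there are three numbers: the shift along the world's x, y, z in cm, then the turn about the world's z in degrees. In form: [[[tx, ty, tz], spin], ...]. A call has 1 to 20 rows; each row is the pose to reach, as a shift and turn from the pose commanded when the call began; what a row does not reach only later rows make up. A row lasts 1/8 s, in which the tool goes at most 62.5 mm and 10.7 degrees, less where a joint would pass 70% of its speed; a pose out of reach is approached as far as the arm can. A call with a gripper value outside its range is refused whole. OPENING is the closure, from -1 (fully open) to 1 (shut), set as the call begins (- or left out, the last holds). The fingers move at their own pace and stop on an object; the grip force is fixed at half the most. Time passes only in rows, so rows that repeat a pose let the fingers close. It gives the time, the measured TCP pose, the force, the opening and the grip force at its end, in the units of the state.
- bot.get_state(): the state, without advancing time (a new reading comes with each control period).
- bot.camera(name): name is "scene" or "top" or "wrist"; returns a dict with "image" (400x640x3 uint8, blue, green, red), "fx", "fy", "cx", "cy" (pixels), "R" (3x3) and "t" (3): a world point X has camera coordinates R X + t. Camera axes: x right, y down, z forward; pixel columns grow to the right and rows downward; lengths in m; the calibration is good to about 2 mm. A picture is of the moment at which its call begins. There is no depth.
- bot.sign_off(): hands the job in; it is judged then, once.
The state is a dict: "t": time; "q": joint angles; "qvel": joint speeds; "joint_torque": joint torques, N m; "eef_pos": TCP position; "tool_rot": TCP orientation; "force": force on the tool from outside, world axes, zero at the start; "moment": the same for the moment, N m; "finger_gap": opening from 0.0 (shut) to 1.0 (fully open); "grasp_force": force on a finger pad.
Only numpy, scipy, OpenCV 4.12 (cv2) and the standard library are available. Lean on these libraries where they do the work, as an engineer would, in place of code of your own. Each camera call takes 0.05 s, during which the arm holds its last target. There are 200 camera calls.

TASK

First slide the signal generator's fader to its green level mark. Leaving it there, use the plastic tuning tool to turn the slotted rotor of every blue tuner box on the bench until its red pointer is at the box's green mark; do not touch the boxes with the gripper. When all are tuned, stand the tool fully home in the slot of its stand and slide the fader right back to its zero stop, the end of the track farther from the green mark; leave everything else on the bench alone.

Things in the scene. Friction and masses are not known exactly. Their poses are not given: they have to be found in the camera images.
- tuner_a: blue tuner box 96 (x) by 80 (y) by 41 mm, loose, 0.8 kg, standing on the bench; origin at the centre of its underside. In the middle of its top is a white slotted rotor (trimmer); a green mark on the lid, 34 mm from the rotor's axis on the box's own +x side, is where the rotor's red pointer has to point. A brass socket (look only) sticks out of the -x side. May be absent (None)
- slot_a (a point): top of the rotor of the same tuner box, on its axis, 57 mm above the box's underside; turns with the rotor. Its x axis runs along the slot and towards the red pointer. The slot is 8 mm wide, 34 mm long, open at both ends, 10 mm deep; the rotor's disc below it is 52 mm across. None if the box is absent
- trim_a (a joint): angle of the same rotor in rad, counter-clockwise from above positive; 0 when the red pointer is at the green mark, stops at -1.6 and 1.6; stays where it is left (friction 0.04 N m). None if the box is absent
- tuner_b: blue tuner box 96 (x) by 80 (y) by 41 mm, loose, 0.8 kg, standing on the bench; origin at the centre of its underside. In the middle of its top is a white slotted rotor (trimmer); a green mark on the lid, 34 mm from the rotor's axis on the box's own +x side, is where the rotor's red pointer has to point. A brass socket (look only) sticks out of the -x side. May be absent (None)
- slot_b (a point): top of the rotor of the same tuner box, on its axis, 57 mm above the box's underside; turns with the rotor. Its x axis runs along the slot and towards the red pointer. The slot is 8 mm wide, 34 mm long, open at both ends, 10 mm deep; the rotor's disc below it is 52 mm across. None if the box is absent
- trim_b (a joint): angle of the same rotor in rad, counter-clockwise from above positive; 0 when the red pointer is at the green mark, stops at -1.6 and 1.6; stays where it is left (friction 0.04 N m). None if the box is absent
- tuner_c: blue tuner box 96 (x) by 80 (y) by 41 mm, loose, 0.8 kg, standing on the bench; origin at the centre of its underside. In the middle of its top is a white slotted rotor (trimmer); a green mark on the lid, 34 mm from the rotor's axis on the box's own +x side, is where the rotor's red pointer has to point. A brass socket (look only) sticks out of the -x side. May be absent (None)
- slot_c (a point): top of the rotor of the same tuner box, on its axis, 57 mm above the box's underside; turns with the rotor. Its x axis runs along the slot and towards the red pointer. The slot is 8 mm wide, 34 mm long, open at both ends, 10 mm deep; the rotor's disc below it is 52 mm across. None if the box is absent
- trim_c (a joint): angle of the same rotor in rad, counter-clockwise from above positive; 0 when the red pointer is at the green mark, stops at -1.6 and 1.6; stays where it is left (friction 0.04 N m). None if the box is absent
- tuner_d: blue tuner box 96 (x) by 80 (y) by 41 mm, loose, 0.8 kg, standing on the bench; origin at the centre of its underside. In the middle of its top is a white slotted rotor (trimmer); a green mark on the lid, 34 mm from the rotor's axis on the box's own +x side, is where the rotor's red pointer has to point. A brass socket (look only) sticks out of the -x side. May be absent (None)
- slot_d (a point): top of the rotor of the same tuner box, on its axis, 57 mm above the box's underside; turns with the rotor. Its x axis runs along the slot and towards the red pointer. The slot is 8 mm wide, 34 mm long, open at both ends, 10 mm deep; the rotor's disc below it is 52 mm across. None if the box is absent
- trim_d (a joint): angle of the same rotor in rad, counter-clockwise from above positive; 0 when the red pointer is at the green mark, stops at -1.6 and 1.6; stays where it is left (friction 0.04 N m). None if the box is absent
- tool_centre (a point): centre of the yellow handle of the loose plastic tuning tool, 112 mm long, 60 g, standing upright in its stand at first. Its z axis runs from the white blade up to the handle's top. The handle is 22 by 22 mm square and 80 mm long (this point +-40 mm). A collar 34 mm across begins 40 mm below this point and ends 46 mm below it; under that the blade, 28 mm wide (along this point's x) and 4 mm thick (along y), ends 72 mm below this point
- tuning_tool: the same tuning tool; origin at the tip of the blade, z towards the handle
- stand_slot (a point): grey stand for the tool, 80 (x) by 60 (y) by 40 mm, fixed to the bench: centre of the mouth of its slot, in its top face. The slot is 34 mm long along this point's x, 10 mm wide along y, 30 mm deep; when the tool is home its collar rests on the top face, the blade in the slot, and the tool's centre is 46 mm above this point
- fader_cap (a point): centre of the black fader cap of the signal generator (grey box 130 by 200 by 50 mm with a white top, fixed to the bench). The cap is 22 mm wide (its x), 34 mm long (its y, along the track) and 36 mm high, its underside 8 mm above the generator's top. It slides along its own y and takes about 1.5 N
- fader (a joint): travel of the fader cap in m along its own +y: 0 at the zero end stop (the end farther from the green mark), 0.12 at the far stop; 0.090 with the white line across the cap at the green level mark; stays where it is left
- level_mark (a point): where the centre of the fader cap is when the fader stands at the green level mark (travel 0.090)
- dropper_bottle: dropper bottle, 37 mm across, 133 mm high; to be left alone; origin at its underside
- petri_1: petri dish with lid, 91 mm across, 15 mm high; to be left alone
- petri_2: petri dish with lid, 91 mm across, 15 mm high; to be left alone
- pack_2: small standing carton, 27 by 62 by 76 mm; to be left alone
- bottle_b: white plastic bottle with grey cap, 70 by 84 by 195 mm; to be left alone

How it is judged:
By the outcome, as a careful person would: the job done as asked, in the order asked, and still so for the second after the job is handed in, with the robot touching nothing.
Of tuner_a, tuner_b, tuner_c, tuner_d only 3 to 4 are there at a start; the rules pass over those that are not, and their reading is None.
At some moment in a run one of tuner_a, tuner_b, tuner_c, tuner_d may be knocked a few centimetres aside while the robot is not near it.
It also fails if it takes over 208 s, if anything falls off the work surface, if the arm or the gripper's body presses on something with over 40 N, if the wrist force passes 120 N, or if a joint passes its speed limit or range.

## Working session

There is one attempt and no reset: what is moved stays moved. The work goes in short steps, Python scripts to look and compute and a shell command to move; the robot and the scene stay as the last step left them, time stands still between calls to the robot, and variables do not carry over. Pictures are saved under pics/ and viewed, at most 14 in all, crops included, and the job is handed in when it is done.

```bash
mkdir -p pics
cat > h.py <<'E'
import numpy as np, cv2
from plant import bot
def cam(n,save=None):
    c=bot.camera(n)
    c={k:(np.array(v) if k!='image' else v) for k,v in c.items()}
    if save: cv2.imwrite('pics/'+save,c['image'])
    return c
def ray(c,u,v,z):
    d=c['R'].T@np.array([(u-c['cx'])/c['fx'],(v-c['cy'])/c['fy'],1]); o=-c['R'].T@c['t']
    return o+d*(z-o[2])/d[2]
def proj(c,X):
    p=c['R']@np.array(X)+c['t']; return p[0]/p[2]*c['fx']+c['cx'],p[1]/p[2]*c['fy']+c['cy']
E
python3 - <<'E'
from h import *
s=bot.get_state(); print(s)
a=cam('top','top0.png'); b=cam('scene','scene0.png')
for c in(a,b): print(c['fx'],c['cx'],c['cy'],-c['R'].T@c['t'],c['R'])
E
```

```text
{'t': 0.0, 'q': array([ 9.75670807e-01,  1.81540514e-01,  1.60799817e+00,  1.21755712e-05,
        1.35382507e+00, -2.06298893e-01]), 'qvel': array([-0.0001841 ,  0.00044573, -0.00045509,  0.00086579,  0.00020348,
        0.00119099]), 'joint_torque': array([-3.81335340e-03, -4.33868408e+01, -3.41846573e+01,  6.99319295e-02,
        3.86173173e-02, -1.24117623e-04]), 'eef_pos': array([0.21763691, 0.53160456, 0.22121523]), 'tool_rot': array([-3.13986154e+00, -3.74423547e-04,  2.75276307e+00]), 'force': array([ 0.14257839, -0.26814765,  0.38591312]), 'moment': array([-0.02789385,  0.00406622,  0.02808273]), 'grasp_force': 0.0, 'finger_gap': 1.0028002218662535}
451.6981646908689 324.7957977886988 202.2532778091182 [ 0.40290438 -0.04976277  1.1918576 ] [[-0.01603992 -0.99975799  0.0150557 ]
 [-0.98723003  0.01344852 -0.1587325 ]
 [ 0.15849161 -0.01740949 -0.98720683]]
413.20792889102927 316.02249358552666 192.03824831662706 [ 0.19166445 -0.84070204  0.80342724] [[ 0.9006651  -0.43450532 -0.00273787]
 [-0.27571112 -0.56661555 -0.7764858 ]
 [ 0.33583589  0.70010853 -0.6301288 ]]
```

View pics/top0.png

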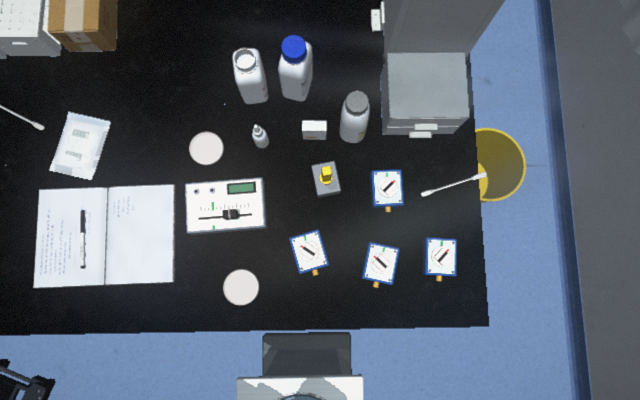

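View pics/scene0.png

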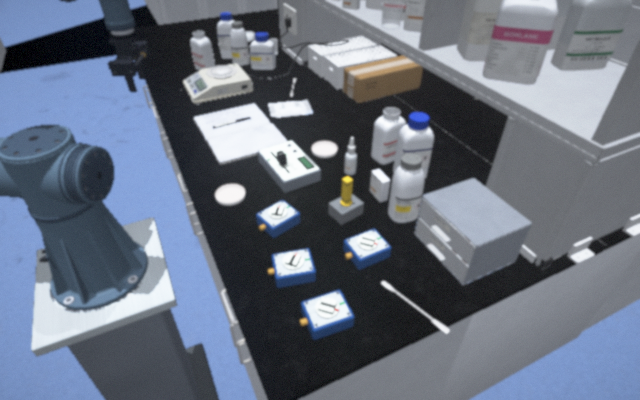

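The top view shows four tuners near (387,188), (309,252), (380,263) and (441,257). The stand and tool are at (326,179), and the fader cap is at (231,214) with its green mark at column 213.

Run:
```python
from h import *
a=cam('top'); im=a['image']
cv2.imwrite('pics/c1.png',cv2.resize(im[150:295,175:470],None,fx=2.7,fy=2.7,interpolation=cv2.INTER_CUBIC))
hsv=cv2.cvtColor(im,cv2.COLOR_BGR2HSV)
m=cv2.inRange(hsv,(100,120,70),(125,255,255)); m[:, 480:]=0; m[:150]=0;m[300:]=0
for c in cv2.findContours(m,cv2.RETR_EXTERNAL,2)[0]:
    if cv2.contourArea(c)<300: continue
    r=cv2.minAreaRect(c); P=np.array([ray(a,u,v,.041) for u,v in cv2.boxPoints(r)])
    print('tuner',np.round(r[0],1),np.round(P.mean(0),4),np.round([np.linalg.norm(P[0]-P[1]),np.linalg.norm(P[1]-P[2])],3),[np.round(np.degrees(np.arctan2(*(P[i+1]-P[i])[1::-1])),1) for i in(0,1)])
for n,lo,hi,z in(('yellow',(20,120,100),(35,255,255),.166),('green',(50,120,60),(85,255,255),.05)):
    m=cv2.inRange(hsv,lo,hi); m[:,480:]=0
    n_,l,st,ce=cv2.connectedComponentsWithStats(m)
    for s,c in zip(st[1:],ce[1:]):
        if s[4]>3: print(n,s,c.round(1),ray(a,*c,z).round(4))
sub=im[180:235,185:266]; g=cv2.cvtColor(sub,cv2.COLOR_BGR2GRAY); m=(g<60).astype(np.uint8); m=cv2.erode(m,np.ones((3,3)))
n_,l,st,ce=cv2.connectedComponentsWithStats(m)
for s,c in zip(st[1:],ce[1:]): 
    if s[4]>8: print('dark',s,c+[185,180],ray(a,*(c+[185,180]),.094).round(4))
```

```text
tuner [380.5 263.1] [ 0.4301 -0.2085  0.041 ] [0.097 0.082] [np.float64(-13.1), np.float64(-102.2)]
tuner [439.5 256.5] [ 0.4444 -0.3594  0.041 ] [0.085 0.099] [np.float64(-90.8), np.float64(176.4)]
tuner [308.6 251. ] [ 0.4633 -0.0269  0.041 ] [0.081 0.097] [np.float64(-74.1), np.float64(-164.2)]
tuner [386.8 187.6] [ 0.6244 -0.2319  0.041 ] [0.084 0.099] [np.float64(-87.5), np.float64(-179.4)]
yellow [475 129   5  44 110] [478.1 147.4] [ 0.6938 -0.4316  0.166 ]
yellow [320 166  12  18 170] [325.8 175. ] [ 0.6318 -0.0712  0.166 ]
yellow [479 179   1  10  10] [479.  183.5] [ 0.6069 -0.4276  0.166 ]
yellow [386 207   4   5  18] [387.5 209. ] [ 0.5499 -0.2118  0.166 ]
yellow [312 270   6   6  21] [314.5 272.4] [ 0.4086 -0.0422  0.166 ]
yellow [436 276   6   5  26] [438.5 277.9] [ 0.3918 -0.3208  0.166 ]
yellow [373 282   6   6  24] [375.4 284.3] [ 0.38   -0.1782  0.166 ]
dark [ 0  0 15  2 19] [190.84210526 180.21052632] [0.6388 0.2609 0.094 ]
dark [80  0  1 10 10] [265.  184.5] [0.6256 0.078  0.094 ]
dark [ 27  50  54   5 154] [245.94805195 232.73376623] [0.5068 0.1236 0.094 ]
```

View pics/c1.png

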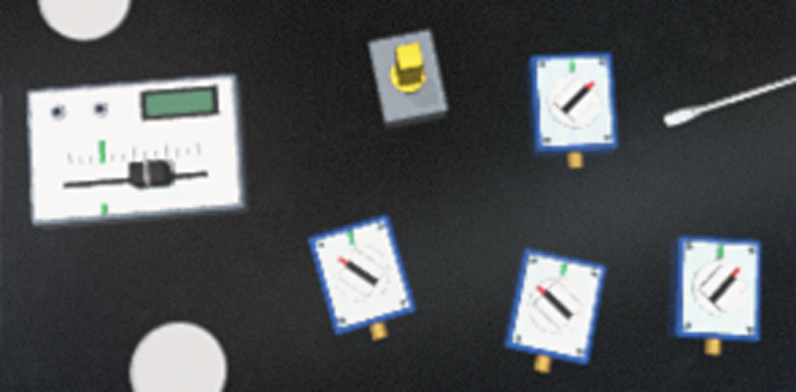

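The crop shows all four pointers off the mark and the boxes' +x sides roughly along world +x. The fader has to move towards +y (left in the image). Next I'll measure the generator and the pointer angles.

```bash
cat > look.py <<'E'
from h import *
def gen(a):
    im=a['image']; hsv=cv2.cvtColor(im,cv2.COLOR_BGR2HSV)
    m=cv2.inRange(hsv,(0,0,150),(179,60,255)); w=np.zeros_like(m); w[172:240,180:270]=m[172:240,180:270]
    c=max(cv2.findContours(w,cv2.RETR_EXTERNAL,2)[0],key=cv2.contourArea); r=cv2.minAreaRect(c)
    P=np.array([ray(a,u,v,.05) for u,v in cv2.boxPoints(r)])
    print('gen',P.mean(0).round(4),[(np.linalg.norm(P[i+1]-P[i]).round(3),np.degrees(np.arctan2(*(P[i+1]-P[i])[1::-1])).round(1)) for i in(0,1)])
    g=cv2.inRange(hsv,(45,60,60),(90,255,255)); g[:, :180]=0; g[:,270:]=0; g[:175]=0; g[240:]=0
    n_,l,st,ce=cv2.connectedComponentsWithStats(g)
    for s,c in zip(st[1:],ce[1:]):
        if s[4]>3: print('green',s,ray(a,*c,.05).round(4))
    gr=cv2.cvtColor(im,cv2.COLOR_BGR2GRAY)[205:225,205:265]; print('cap columns'); 
    m=(gr<80).astype(np.uint8); m=cv2.morphologyEx(m,cv2.MORPH_OPEN,np.ones((5,5))); ys,xs=np.nonzero(m)
    print(xs.min()+205,xs.max()+205,ys.min()+205,ys.max()+205)
    u,v=xs.mean()+205,ys.mean()+205; print(u,v,'top',ray(a,u,v,.094).round(4),'mid',ray(a,u,v,.076).round(4))
if __name__=='__main__': gen(cam('top'))
E
python3 look.py
```

```text
gen [0.5831 0.1871 0.05  ] [(np.float64(0.201), np.float64(-86.2)), (np.float64(0.127), np.float64(-175.4))]
green [229 183  25  10 198] [0.6275 0.1444 0.05  ]
green [212 202   2   8  16] [0.5817 0.2164 0.05  ]
green [213 225   2   4   7] [0.5274 0.2128 0.05  ]
cap columns
231 237 210 218
233.8135593220339 213.98305084745763 top [0.5532 0.1537 0.094 ] mid [0.5556 0.1571 0.076 ]
```

```bash
python3 -m pendant '[[[10,-11,1],-20],[[22,-25,2],-40],[[34,-37.5,2],-64],[[34,-37.5,2],-64],[[34,-37.5,2],-64],[[34,-37.5,2],-64],[[34,-37.5,2],-64],[[34,-37.5,2],-64],[[34,-37.5,2],-64],[[34,-37.5,2],-64],[[34,-37.5,2],-64]]' -1
python3 - <<'E'
from h import *
c=cam('wrist','w1.png'); print(c['fx'],-c['R'].T@c['t'],c['R'])
E
```

```text
t: 1.58
eef_pos: [0.5569, 0.1584, 0.2419]
tool_rot: [-3.141, -0.0, 1.637]
force: [-0.6, 0.9, -0.7]
finger_gap: 1.0
grasp_force: 0.0
346.9233890598841 [0.55029401 0.23849401 0.40286989] [[ 0.99776033  0.06687443 -0.00146202]
 [ 0.06401855 -0.94835882  0.31067213]
 [ 0.0193895  -0.31006992 -0.95051601]]
```

View pics/w1.png

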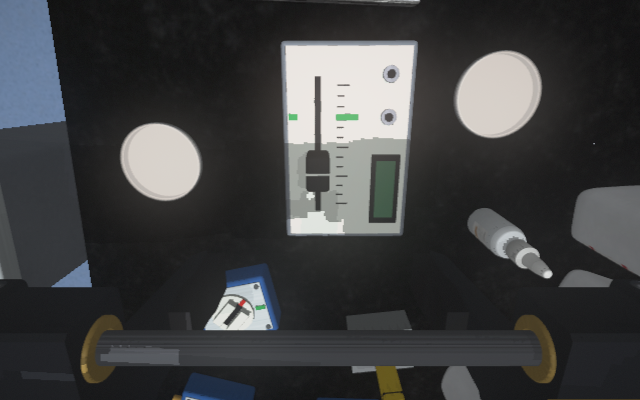

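The wrist view shows the cap at (317,171) with its white line at row 175. The green marks are at (293,117) and (347,117).

Run:
```python
from h import *
c=cam('wrist'); g=cv2.cvtColor(c['image'],cv2.COLOR_BGR2GRAY)
print(g[145:198:2,317]); print(g[165,298:336:2])
for n,p,z in(('line',(317.5,175),.094),('markL',(293,117),.05),('markR',(347,117),.05),('track top',(318,77),.05),('track bot',(318,210),.05)): print(n,ray(c,*p,z).round(4))
```

```text
[ 70  69  69  65  64  63  64  65  65  65  64  63  63  62  79 168  61  61
  60  59  59  59  59  57  58  57  58]
[151 151 151 151  68  60  63  63  65  64  65  65  65  65  65  63 170 170
 170]
line [0.5543 0.1652 0.094 ]
markL [0.5267 0.2118 0.05  ]
markR [0.5801 0.2154 0.05  ]
track top [0.5489 0.2506 0.05  ]
track bot [0.558  0.1162 0.05  ]
```

```bash
python3 -m pendant '[[[-0.25,0.65,-6],0],[[-0.25,0.65,-12],0],[[-0.25,0.65,-15.5],0],[[-0.25,0.65,-16.2],0],[[-0.25,0.65,-16.2],0]]' -1; python3 -m pendant '[[[0,0,0],0],[[0,0,0],0],[[0,0,0],0],[[0,0,0],0],[[0,0,0],0],[[0,0,0],0]]' 1;  python3 -m pendant '[[[-0.1,1.5,0],0],[[-0.2,3,0],0],[[-0.3,4.4,0],0],[[-0.3,4.8,0],0],[[-0.3,4.8,0],0],[[-0.3,4.8,0],0]]'
cat > f.py <<'E'
from h import *
c=cam('wrist','wf.png'); im=c['image']; hsv=cv2.cvtColor(im,cv2.COLOR_BGR2HSV)
g=cv2.inRange(hsv,(45,100,60),(90,255,255)); n,l,st,ce=cv2.connectedComponentsWithStats(g)
M=[]
for s,p in zip(st[1:],ce[1:]):
    if s[4]>15: print('green',s,p.round(1),ray(c,*p,.05).round(4))
print('eef',bot.get_state()['eef_pos'])
E
python3 f.py
```

```text
t: 2.3
eef_pos: [0.5558, 0.1642, 0.081]
tool_rot: [3.141, -0.0, 1.637]
force: [-0.3, 0.1, 0.7]
finger_gap: 1.003
grasp_force: 0.0
t: 3.05
eef_pos: [0.5554, 0.1636, 0.0801]
tool_rot: [-3.141, -0.0, 1.636]
force: [0.6, 0.2, 0.8]
finger_gap: 0.342
grasp_force: 0.0
t: 3.8
eef_pos: [0.5525, 0.2114, 0.0801]
tool_rot: [-3.142, 0.0, 1.636]
force: [-0.3, -0.7, 0.3]
finger_gap: 0.005
grasp_force: 0.0
green [270 225  14   9 124] [276.6 228.9] [0.5262 0.2118 0.05  ]
green [349 225  36   8 282] [366.9 228.5] [0.5797 0.2155 0.05  ]
eef [0.55251709 0.2112599  0.08009391]
```

View pics/wf.png

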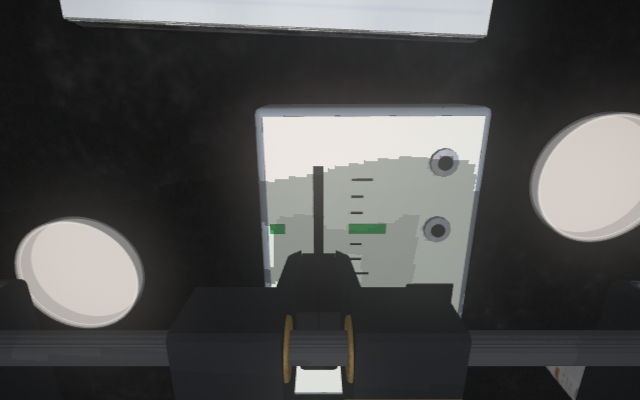

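The fingers are slow: they had not reached the cap when I moved, and have since shut empty. I'll lift clear and look.

```bash
python3 -m pendant '[[[0,0,6],0],[[0,0,12],0],[[0,0,16],0],[[0,0,16],0]]' -1
python3 - <<'E'
from h import *
c=cam('wrist'); cv2.imwrite('pics/wf2.png',c['image'][100:300,220:440])
g=cv2.cvtColor(c['image'],cv2.COLOR_BGR2GRAY)
print(bot.get_state()['eef_pos'],bot.get_state()['finger_gap'])
E
```

```text
t: 4.35
eef_pos: [0.5549, 0.2116, 0.2447]
tool_rot: [3.133, -0.001, 1.635]
force: [-0.1, -0.6, 0.3]
finger_gap: 0.434
grasp_force: 0.0
[0.55340317 0.21134173 0.24182785] 0.4777571896551455
```

View pics/wf2.png

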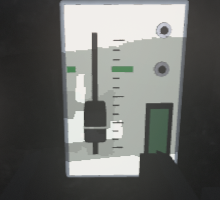

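Run:
```python
from h import *
c=cam('wrist'); print(bot.get_state()['eef_pos'])
for n,p,z in(('line',(315,228),.094),('mL',(291,169.5),.05),('mR',(342,169.5),.05)): print(n,ray(c,*p,z).round(4))
```

```text
[0.5523457  0.21120199 0.23986835]
line [0.5523 0.166  0.094 ]
mL [0.5243 0.2117 0.05  ]
mR [0.577  0.2151 0.05  ]
```

```bash
python3 -m pendant '[[[0.2,-2.5,0],0],[[0.2,-4.55,-5],0],[[0.2,-4.55,-10],0],[[0.2,-4.55,-15],0],[[0.2,-4.55,-16],0],[[0.2,-4.55,-16],0]]' 0.1; python3 -m pendant '[[[0,0,0],0],[[0,0,0],0],[[0,0,0],0],[[0,0,0],0],[[0,0,0],0],[[0,0,0],0]]' 1
```

```text
t: 5.2
eef_pos: [0.5538, 0.166, 0.0794]
tool_rot: [-3.139, 0.0, 1.636]
force: [0.1, 1.0, -0.3]
finger_gap: 0.453
grasp_force: 0.0
t: 5.95
eef_pos: [0.5544, 0.1661, 0.0801]
tool_rot: [-3.142, -0.0, 1.636]
force: [-0.4, -0.4, 0.1]
finger_gap: 0.006
grasp_force: 0.0
```

Run:
```python
from h import *
c=cam('wrist'); s=cam('scene'); u,v=map(int,proj(s,(.554,.166,.08))); print(u,v)
A=c['image'][100:400,160:480]; B=cv2.resize(s['image'][v-40:v+35,u-40:u+40],(320,300),interpolation=cv2.INTER_CUBIC)
cv2.imwrite('pics/w3.png',np.hstack([A,B]))
```

```text
280 157
```

View pics/w3.png

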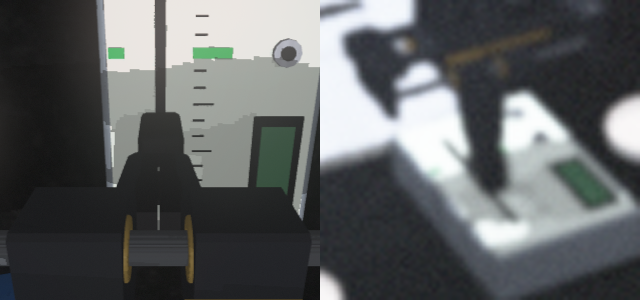

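Run:
```python
from h import *
c=cam('wrist'); print(bot.get_state()['eef_pos'])
for p in((319,212),(319,225),(297,255),(347,255),(280,260),(360,260)): print(p,*[ray(c,*p,z).round(3) for z in(.058,.094)])
for X in((.5544,.1661,.0661),(.5544,.1751,.0661),(.5544,.1751,.094),(.5544,.183,.094)): print(X,np.round(proj(c,X)))
```

```text
[0.55440325 0.16609589 0.08004128]
(319, 212) [0.552 0.182 0.058] [0.551 0.194 0.094]
(319, 225) [0.553 0.174 0.058] [0.552 0.188 0.094]
(297, 255) [0.541 0.154 0.058] [0.543 0.172 0.094]
(347, 255) [0.57  0.156 0.058] [0.566 0.174 0.094]
(280, 260) [0.532 0.15  0.058] [0.535 0.169 0.094]
(360, 260) [0.578 0.153 0.058] [0.572 0.172 0.094]
(0.5544, 0.1661, 0.0661) [321. 244.]
(0.5544, 0.1751, 0.0661) [322. 229.]
(0.5544, 0.1751, 0.094) [323. 251.]
(0.5544, 0.183, 0.094) [324. 236.]
```

```bash
python3 -m pendant '[[[0,0,5],0],[[0,0,10],0],[[0,4,14],0],[[0,4.6,16],0],[[0,4.6,16],0],[[0,4.6,16],0]]' 0.2
python3 - <<'E'
from h import *
c=cam('wrist'); print(bot.get_state()['eef_pos'])
g=cv2.cvtColor(c['image'],cv2.COLOR_BGR2GRAY)
cv2.imwrite('pics/w4.png',cv2.resize(c['image'][120:290,240:420],None,fx=3,fy=3))
for z in(.058,.094): print(proj(c,(.5543,.1655,z)))
E
```

```text
t: 6.85
eef_pos: [0.5538, 0.2116, 0.2387]
tool_rot: [-3.14, 0.0, 1.636]
force: [-0.2, 0.6, 0.4]
finger_gap: 0.401
grasp_force: 0.0
[0.55363875 0.21144055 0.23829587]
(np.float64(317.65256730626857), np.float64(216.8688891134362))
(np.float64(317.4983226324335), np.float64(230.03870455908105))
```

View pics/w4.png

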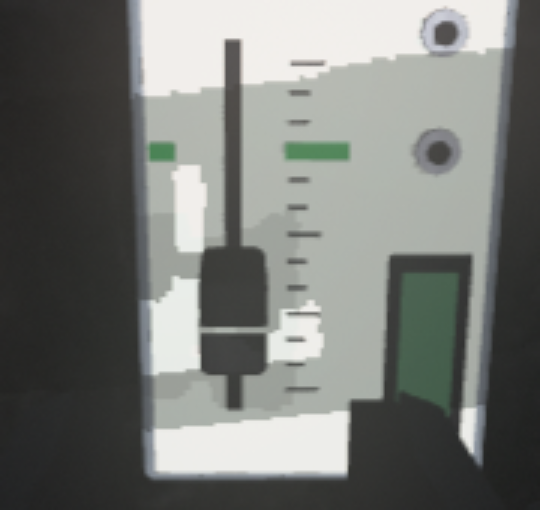

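```bash
python3 -m pendant '[[[0.1,-3,0],0],[[0.1,-4.6,-5],0],[[0.1,-4.6,-10],0],[[0.1,-4.6,-15],0],[[0.1,-4.6,-17],0],[[0.1,-4.6,-17],0],[[0.1,-4.6,-17],0]]' 0; python3 -m pendant '[[[0,0,0],0],[[0,0,0],0],[[0,0,0],0]]' 1; python3 -c "
from h import *
cam('wrist','w5.png')"; python3 -m pendant '[[[0,0,0],0],[[0,0,0],0],[[0,0,0],0]]' 1
```

```text
t: 7.78
eef_pos: [0.5559, 0.1658, 0.0706]
tool_rot: [3.141, 0.0, 1.635]
force: [0.6, -0.6, 0.9]
finger_gap: 0.497
grasp_force: 0.0
t: 8.15
eef_pos: [0.5558, 0.1662, 0.0711]
tool_rot: [3.141, 0.0, 1.636]
force: [-1.6, -0.1, 4.6]
finger_gap: 0.244
grasp_force: 30.0
t: 8.57
eef_pos: [0.5558, 0.1662, 0.071]
tool_rot: [3.141, 0.0, 1.636]
force: [-2.3, -1.0, 6.7]
finger_gap: 0.244
grasp_force: 30.0
```

View pics/w5.png

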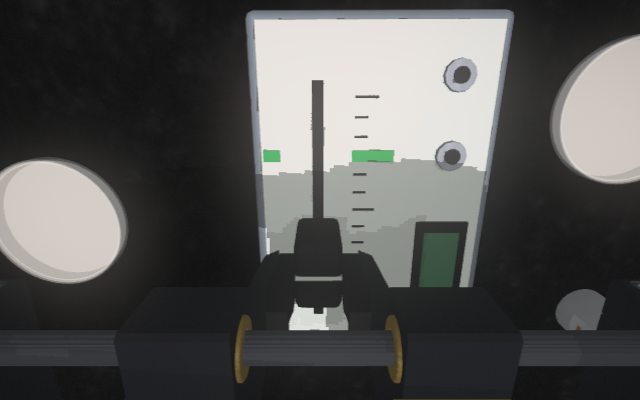

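```bash
python3 -m pendant '[[[-0.1,1,0],0],[[-0.15,2,0],0],[[-0.2,3,0],0],[[-0.25,4,0],0],[[-0.3,4.6,0],0],[[-0.3,4.8,0],0],[[-0.3,4.8,0],0],[[-0.3,4.8,0],0]]'
python3 - <<'E'
from h import *
c=cam('wrist','w6.png'); g=cv2.cvtColor(c['image'],cv2.COLOR_BGR2GRAY); s=bot.get_state()
print(g[264:296,318]); print(s['eef_pos'],s['force'],s['finger_gap'])
hsv=cv2.cvtColor(c['image'],cv2.COLOR_BGR2HSV);m=cv2.inRange(hsv,(45,100,60),(90,255,255)); n,l,st,ce=cv2.connectedComponentsWithStats(m)
for q,p in zip(st[1:],ce[1:]):
    if q[4]>15: print('green',q,p.round(1),ray(c,*p,.05).round(4))
for v in (278,279,280): print(v,ray(c,318,v,.094).round(4))
E
```

```text
t: 9.57
eef_pos: [0.5525, 0.2145, 0.071]
tool_rot: [3.141, -0.0, 1.636]
force: [-3.7, -1.0, 6.1]
finger_gap: 0.248
grasp_force: 30.0
[ 43  42  43  42  42  43  42  42  41  41  42  41  74 137 142 142 118  55
  42  42  40  41  41  41  41  41  41  41  42  43  42  42]
[0.5524925  0.21443624 0.07104194] [-3.76631287 -0.11824861  6.46184564] 0.2434133307135099
green [268 236  15   9 134] [275.1 240. ] [0.5265 0.2118 0.05  ]
green [350 236  37   9 318] [367.5 239.8] [0.5792 0.2153 0.05  ]
278 [0.5509 0.2144 0.094 ]
279 [0.551  0.2139 0.094 ]
280 [0.551  0.2134 0.094 ]
```

```bash
python3 -m pendant '[[[0,0,0],0],[[0,0,0],0],[[0,0,0],0],[[0,0,0],0],[[0,0,6],0],[[0,0,12],0],[[0,-3,17],8],[[0.5,-9,20],8],[[1,-15,20],8],[[1.5,-20,20],8],[[1.5,-20,20],8],[[1.5,-20,20],8]]' -0.2
python3 - <<'E'
from h import *
s=bot.get_state(); print(s['q'],s['eef_pos'],s['tool_rot'],s['finger_gap'])
c=cam('wrist','w7.png'); t=cam('top')
print('bottle cap', ray(t,355,99,.195), 'bottom', ray(t,352,140,0))
im=t['image']; hsv=cv2.cvtColor(im,cv2.COLOR_BGR2HSV); m=cv2.inRange(hsv,(45,60,60),(90,255,255));
E
```

```text
t: 11.12
eef_pos: [0.5673, 0.0144, 0.27]
tool_rot: [-3.141, -0.001, 1.775]
force: [-0.3, -0.0, 0.2]
finger_gap: 0.603
grasp_force: 0.0
[-1.84004524e-01  1.27541275e-01  1.57032573e+00  5.49610713e-04
  1.44417171e+00 -3.87998876e-01] [0.56732282 0.01442041 0.26995415] [-3.14138599e+00 -6.73423438e-04  1.77472108e+00] 0.6026717768996624
bottle cap [ 0.80492459 -0.14141424  0.195     ] bottom [ 7.65725146e-01 -1.47979757e-01 -2.22044605e-16]
```

View pics/w7.png

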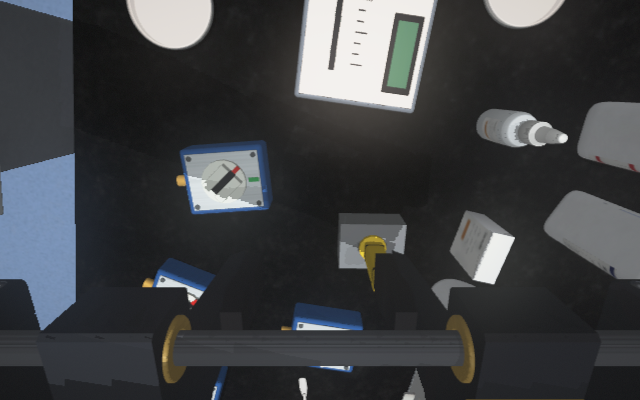

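The wrist view shows the stand top at about (340–406, 225–268) with the yellow collar at (373,247). Tuner 2 is at (225,178).

Run:
```python
from h import *
t=cam('top'); c=cam('wrist')
def hv(i): return cv2.cvtColor(i,cv2.COLOR_BGR2HSV)
# stand in top view (grey, brightness)
g=cv2.cvtColor(t['image'],cv2.COLOR_BGR2GRAY); m=np.zeros_like(g); m[155:205,300:350]=(g[155:205,300:350]>75)*255
m=cv2.morphologyEx(m,cv2.MORPH_OPEN,np.ones((3,3))); k=max(cv2.findContours(m,cv2.RETR_EXTERNAL,2)[0],key=cv2.contourArea); r=cv2.minAreaRect(k)
P=np.array([ray(t,u,v,.04) for u,v in cv2.boxPoints(r)]); print('stand top-cam',r,P.mean(0).round(4),[(np.linalg.norm(P[i+1]-P[i]).round(3),np.degrees(np.arctan2(*(P[i+1]-P[i])[1::-1])).round(1)) for i in(0,1)])
h=hv(t['image']); y=cv2.inRange(h,(18,120,60),(38,255,255)); y[:150]=0;y[205:]=0;y[:,:300]=0;y[:,350:]=0
k=max(cv2.findContours(y,cv2.RETR_EXTERNAL,2)[0],key=cv2.contourArea); x0,y0,w,hh=cv2.boundingRect(k); print('yellow top',x0,y0,w,hh)
for z,u,v in((.046,x0+w/2-.5,y0+hh-1-w/2),): print('collar?',ray(t,u,v,z).round(4))
# wrist
h=hv(c['image']); y=cv2.inRange(h,(18,120,60),(38,255,255)); y[300:]=0; y[:200]=0; y[:,:330]=0; y[:,420:]=0
k=max(cv2.findContours(y,cv2.RETR_EXTERNAL,2)[0],key=cv2.contourArea); x0,y0,w,hh=cv2.boundingRect(k); print('yellow wrist',x0,y0,w,hh)
pts=k[:,0]; top=pts[pts[:,1]<y0+12]; e=None
(cx,cy),rad=cv2.minEnclosingCircle(top); print(cx,cy,rad,ray(c,cx,cy,.046).round(4))
g=cv2.cvtColor(c['image'],cv2.COLOR_BGR2GRAY); print(g[206:280:2,350]); print(g[255,330:420:3])
for p in((340,268),(403,268)): print(ray(c,*p,.04).round(4))
v,u=np.nonzero(y); print('bottom of yellow',v.max(),u[v==v.max()])
```

```text
stand top-cam ((325.84613037109375, 177.7307891845703), (31.182466506958008, 23.730052947998047), 78.69007110595703) [ 0.6527 -0.0738  0.04  ] [(np.float64(0.062), np.float64(-79.1)), (np.float64(0.083), np.float64(-170.1))]
yellow top 320 166 12 18
collar? [ 0.6532 -0.0729  0.046 ]
yellow wrist 358 236 28 57
371.98077392578125 246.0 13.019326210021973 [ 0.6501 -0.0686  0.046 ]
[ 27  25  26  26  63  64  65  65  65  66 102 102 101 101 101 101 101 100
 101 100 148 142 142 142 143 142 141 141 141 140 149 149  32  33  32  31
  33]
[ 30  31  40 126 152 142 142 142 141 141 187 153  87  90  93  65  35  34
  35  35  34  35  37  37  36  37  34  33  34  35]
[ 0.6199 -0.1089  0.04  ]
[ 0.6977 -0.0926  0.04  ]
bottom of yellow 292 [373 374]
```

```bash
python3 -m pendant '[[[4,-4,0],-0.5],[[8.55,-8.7,0],-0.5],[[8.55,-8.7,0],-0.5],[[8.55,-8.7,-4],-0.5],[[8.55,-8.7,-9],-0.5],[[8.55,-8.7,-14],-0.5],[[8.55,-8.7,-17],-0.5],[[8.55,-8.7,-18],-0.5],[[8.55,-8.7,-18],-0.5]]'; python3 -m pendant '[[[0,0,0],0],[[0,0,0],0],[[0,0,0],0],[[0,0,0],0],[[0,0,0],0]]' 1
```

```text
t: 12.45
eef_pos: [0.653, -0.072, 0.0905]
tool_rot: [-3.141, -0.0, 1.768]
force: [0.2, -0.9, -0.1]
finger_gap: 0.599
grasp_force: 0.0
t: 13.08
eef_pos: [0.6534, -0.0731, 0.0909]
tool_rot: [3.141, 0.001, 1.767]
force: [-0.0, 0.2, 3.9]
finger_gap: 0.241
grasp_force: 30.0
```

```bash
python3 -m pendant '[[[0,0,2],0],[[0,0,5],0],[[0,0,9],0],[[-5,-1,10],0],[[-10,-2,10],0],[[-15,-2.5,10],0],[[-18.5,-2.7,10],0],[[-18.5,-2.7,10],0],[[-18.5,-2.7,10],0]]'
python3 - <<'E'
from h import *
print(bot.get_state()['eef_pos'])
c=cam('wrist','w8.png'); u,v=map(int,proj(c,(.463,-.027,.05))); print(u,v); a,b=max(v-80,0),max(u-100,0); print(a,b)
cv2.imwrite('pics/w8c.png',cv2.resize(c['image'][a:a+160,b:b+200],None,fx=3,fy=3))
E
```

```text
t: 14.2
eef_pos: [0.469, -0.1002, 0.1912]
tool_rot: [3.14, 0.001, 1.766]
force: [-0.4, 0.6, -0.3]
finger_gap: 0.244
grasp_force: 30.0
[ 0.46899903 -0.10023373  0.19119376]
329 99
19 229
```

View pics/w8c.png

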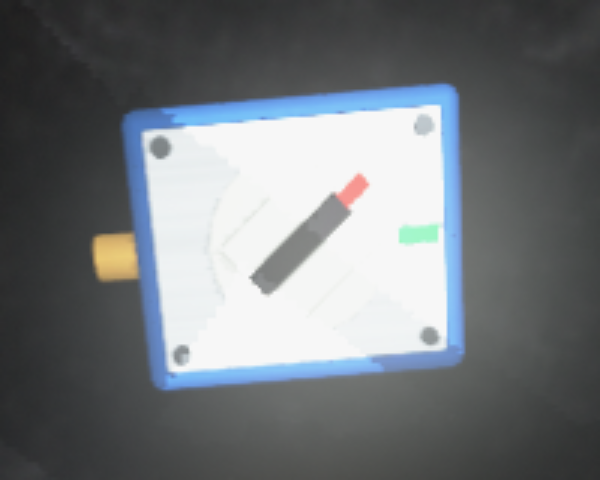

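The crop shows the dark slot centred at about (300,243) with a red pointer to its upper right, and the green mark at (419,234). That's enough for a reusable measurement script.

```bash
cat > meas.py <<'E'
from h import *
import sys
def ang(d): return np.degrees(np.arctan2(d[1],d[0]))
def meas(x,y):
    s=bot.get_state(); c=cam('wrist'); im=c['image']; hsv=cv2.cvtColor(im,cv2.COLOR_BGR2HSV); g=cv2.cvtColor(im,cv2.COLOR_BGR2GRAY)
    u,v=map(int,proj(c,(x,y,.05))); H=np.zeros_like(g); cv2.circle(H,(u,v),85,255,-1)
    b=cv2.inRange(hsv,(98,90,50),(125,255,255))&H
    k=max(cv2.findContours(b,cv2.RETR_EXTERNAL,2)[0],key=cv2.contourArea); r=cv2.minAreaRect(k)
    P=np.array([ray(c,*p,.041) for p in cv2.boxPoints(r)])
    print('box',P.mean(0)[:2].round(4),[np.linalg.norm(P[i+1]-P[i]).round(3) for i in(0,1)])
    C=np.zeros_like(g); cv2.drawContours(C,[k],-1,255,-1)
    D=cv2.inRange(g,0,130)&C&~b; D=cv2.morphologyEx(D,cv2.MORPH_OPEN,np.ones((3,3)))
    # the slot: the most central elongated dark blob
    best=[q for q in cv2.findContours(D,cv2.RETR_EXTERNAL,2)[0] if cv2.contourArea(q)>60]
    k=min(best,key=lambda q:np.hypot(*(np.array(cv2.minAreaRect(q)[0])-r[0]))); rs=cv2.minAreaRect(k)
    Q=np.array([ray(c,*p,.056) for p in cv2.boxPoints(rs)]); L=[np.linalg.norm(Q[i+1]-Q[i]) for i in(0,1)]; i=int(L[1]>L[0]); d=Q[i+1]-Q[i]; sc=Q.mean(0)
    def blob(lo,hi,z):
        m=cv2.inRange(hsv,lo,hi)&C; n,l,st,ce=cv2.connectedComponentsWithStats(m); j=1+np.argmax(st[1:,4]); return ray(c,*ce[j],z),st[j,4]
    gr,na=blob((45,50,60),(90,255,255),.041); rd,nr=blob((0,80,80),(8,255,255),.057)
    if np.dot(d,rd-sc)<0: d=-d
    print('slot',sc[:2].round(4),np.round(L,3),'slot ang %.1f'%ang(d),'red ang %.1f r=%.3f n=%d'%(ang(rd-sc),np.linalg.norm((rd-sc)[:2]),nr))
    print('green ang %.1f r=%.3f n=%d'%(ang(gr-sc),np.linalg.norm((gr-sc)[:2]),na),'TRIM %.1f deg'%(ang(d)-ang(gr-sc)))
    e=s['eef_pos']; bl=np.degrees(s['tool_rot'][2])-90
    print('eef',e.round(4),'blade %.1f'%bl,'shift cm',((sc-e)[:2]*100).round(2),'spin %.1f'%((ang(d)-bl+90)%180-90),'gap %.3f'%s['finger_gap'])
meas(float(sys.argv[1]),float(sys.argv[2]))
E
python3 meas.py .463 -.027
```

```text
box [ 0.4622 -0.0273] [np.float64(0.093), np.float64(0.077)]Traceback (most recent call last):
  File "meas.py", line 25, in <module>
    meas(float(sys.argv[1]),float(sys.argv[2]))
    ~~~~^^^^^^^^^^^^^^^^^^^^^^^^^^^^^^^^^^^^^^^
  File "meas.py", line 15, in meas
    k=min(best,key=lambda q:np.hypot(*(np.array(cv2.minAreaRect(q)[0])-r[0]))); rs=cv2.minAreaRect(k)
ValueError: min() iterable argument is empty
```

```bash
sed -i 's/cv2.drawContours(C,\[k\],-1,255,-1)/cv2.fillConvexPoly(C,cv2.convexHull(k),255)/' meas.py; python3 meas.py .463 -.027
```

```text
box [ 0.4621 -0.0273] [np.float64(0.093), np.float64(0.077)]Traceback (most recent call last):
  File "meas.py", line 25, in <module>
    meas(float(sys.argv[1]),float(sys.argv[2]))
    ~~~~^^^^^^^^^^^^^^^^^^^^^^^^^^^^^^^^^^^^^^^
  File "meas.py", line 15, in meas
    k=min(best,key=lambda q:np.hypot(*(np.array(cv2.minAreaRect(q)[0])-r[0]))); rs=cv2.minAreaRect(k)
ValueError: min() iterable argument is empty
```

```bash
sed -i 's/D=cv2.inRange(g,0,130)&C&~b;/D=((g<130)*255).astype(np.uint8)\&C\&~b; dbg=(D.sum()\/255,C.sum()\/255,b.sum()\/255);/; s/^    k=min(best/    if not best: print(dbg, (u,v), r, g[v-40:v+40:8,u-40:u+40:8])\n&/' meas.py; python3 meas.py .463 -.027 2>&1 | grep -v Trace
```

```text
box [ 0.4625 -0.0273] [np.float64(0.093), np.float64(0.077)]
(np.float64(163.0), np.float64(10416.0), np.float64(2176.0)) (330, 100) ((329.2897644042969, 98.06755065917969), (94.22903442382812, 113.13389587402344), 85.060791015625) [[176 163 224 247 247 247 247 247 247 247]
 [238 241 247 247 247 247 247 247 247 247]
 [240 239 239 247 247 247 247 247 247 247]
 [240 241 246 246 247 247 247 182 247 247]
 [240 241 246 246 246 247 149 247 247 247]
 [238 231 246 246 240 134 245 247 247 227]
 [242 240 241 240 133 244 246 246 247 247]
 [241 241 247 247 247 246 246 246 243 247]
 [240 240 247 247 247 247 246 246 243 243]
 [241 247 247 247 247 247 247 243 243 242]]
  File "meas.py", line 26, in <module>
    meas(float(sys.argv[1]),float(sys.argv[2]))
    ~~~~^^^^^^^^^^^^^^^^^^^^^^^^^^^^^^^^^^^^^^^
  File "meas.py", line 16, in meas
    k=min(best,key=lambda q:np.hypot(*(np.array(cv2.minAreaRect(q)[0])-r[0]))); rs=cv2.minAreaRect(k)
ValueError: min() iterable argument is empty
```

```bash
sed -i 's/D=((g<130)\*255)/D=(((g<185)\&(hsv[...,1]<50))*255)/' meas.py; python3 meas.py .463 -.027
```

```text
box [ 0.4624 -0.0273] [np.float64(0.093), np.float64(0.077)]
slot [ 0.4618 -0.0276] [0.031 0.007] slot ang 55.2 red ang 55.8 r=0.020 n=50
green ang 15.5 r=0.035 n=72 TRIM 39.7 deg
eef [ 0.4687 -0.0999  0.1902] blade 11.3 shift cm [-0.69  7.23] spin 44.0 gap 0.249
```

```bash
python3 -m pendant '[[[-0.7,4,0],10],[[-0.7,7.2,0],20],[[-0.7,7.2,-1],30],[[-0.7,7.2,-2],40],[[-0.7,7.2,-3.5],44],[[-0.7,7.2,-4.7],44],[[-0.7,7.2,-4.7],44],[[-0.7,7.2,-4.7],44],[[-0.7,7.2,-5.7],44],[[-0.7,7.2,-6.4],44],[[-0.7,7.2,-6.4],44]]'
```

```text
t: 15.82
eef_pos: [0.4605, -0.0278, 0.1254]
tool_rot: [-3.141, -0.001, 2.534]
force: [0.1, -0.0, -0.9]
finger_gap: 0.248
grasp_force: 30.0
```

```bash
python3 -m pendant '[[[0.1,0,0],-8],[[0.1,0,0],-16],[[0.1,0,0],-24],[[0.1,0,0],-32],[[0.1,0,0],-40],[[0.1,0,0],-45],[[0.1,0,0],-48],[[0.1,0,0],-48],[[0.1,0,0],-48]]'; python3 -m pendant '[[[0,0,0],8],[[0,0,0],8],[[0,0,2],8],[[0,0,4],8],[[0,-4,6.5],8],[[0.7,-7.3,6.5],8],[[0.7,-7.3,6.5],8],[[0.7,-7.3,6.5],8]]'; python3 meas.py .463 -.027
```

```text
t: 16.95
eef_pos: [0.4619, -0.0278, 0.1261]
tool_rot: [-3.142, -0.0, 1.698]
force: [0.2, 1.0, -1.4]
finger_gap: 0.242
grasp_force: 30.0
t: 17.95
eef_pos: [0.4685, -0.1005, 0.1907]
tool_rot: [-3.141, -0.001, 1.835]
force: [0.1, 0.4, -1.7]
finger_gap: 0.245
grasp_force: 30.0
box [ 0.4623 -0.0272] [np.float64(0.092), np.float64(0.077)]
slot [ 0.4614 -0.0279] [0.031 0.007] slot ang 15.1 red ang 16.8 r=0.020 n=53
green ang 15.8 r=0.035 n=77 TRIM -0.6 deg
eef [ 0.4685 -0.1005  0.1907] blade 15.1 shift cm [-0.72  7.26] spin 0.0 gap 0.245
```

Tuner 2 is set, reading -0.6° against the mark. Now tuner 3.

```bash
python3 -m pendant '[[[-1,-6,0],0],[[-2,-12,0],0],[[-3.3,-18,0],0],[[-3.3,-18,0],0],[[-3.3,-18,0],0]]'; python3 meas.py .430 -.2085
```

```text
t: 18.62
eef_pos: [0.4359, -0.2796, 0.1906]
tool_rot: [-3.141, -0.002, 1.836]
force: [-0.1, 0.3, -1.0]
finger_gap: 0.245
grasp_force: 30.0
box [ 0.429  -0.2091] [np.float64(0.078), np.float64(0.093)]
slot [ 0.429  -0.2102] [0.032 0.008] slot ang 44.8 red ang 46.3 r=0.020 n=61
green ang -13.0 r=0.035 n=71 TRIM 57.9 deg
eef [ 0.4359 -0.2796  0.1906] blade 15.2 shift cm [-0.69  6.95] spin 29.6 gap 0.245
```

```bash
python3 -m pendant '[[[-0.65,4,0],8],[[-0.65,7,0],16],[[-0.65,7,-1.5],24],[[-0.65,7,-3],30],[[-0.65,7,-4.7],30],[[-0.65,7,-4.7],30],[[-0.65,7,-4.7],30],[[-0.65,7,-5.7],30],[[-0.65,7,-6.4],30],[[-0.65,7,-6.4],30]]'
```

```text
t: 19.92
eef_pos: [0.4289, -0.2106, 0.1263]
tool_rot: [-3.141, -0.002, 2.36]
force: [-0.4, -0.5, -1.2]
finger_gap: 0.247
grasp_force: 30.0
```

```bash
python3 -m pendant '[[[0,0.05,0],-9],[[0,0.05,0],-18],[[0,0.05,0],-27],[[0,0.05,0],-36],[[0,0.05,0],-45],[[0,0.05,0],-54],[[0,0.05,0],-62],[[0,0.05,0],-66],[[0,0.05,0],-66],[[0,0.05,0],-66]]'; python3 -m pendant '[[[0,0,0],8],[[0,0,0],8],[[0,0,2],8],[[0,0,4],8],[[0,-4,6.4],8],[[0.7,-7.3,6.4],8],[[0.7,-7.3,6.4],8],[[0.7,-7.3,6.4],8]]'; python3 meas.py .429 -.2095
```

```text
t: 21.18
eef_pos: [0.4293, -0.21, 0.127]
tool_rot: [-3.141, -0.001, 1.209]
force: [0.2, 3.0, 0.3]
finger_gap: 0.246
grasp_force: 30.0
t: 22.18
eef_pos: [0.4361, -0.2829, 0.1906]
tool_rot: [-3.141, -0.001, 1.346]
force: [-0.3, -0.4, -1.5]
finger_gap: 0.248
grasp_force: 30.0
box [ 0.4295 -0.2096] [np.float64(0.093), np.float64(0.077)]
slot [ 0.4299 -0.2105] [0.031 0.008] slot ang -12.8 red ang -9.4 r=0.021 n=66
green ang -12.9 r=0.034 n=79 TRIM 0.0 deg
eef [ 0.4361 -0.2829  0.1906] blade -12.9 shift cm [-0.62  7.24] spin 0.0 gap 0.248
```

```bash
python3 -m pendant '[[[0,-5,0],0],[[0,-10,0],0],[[0,-15,0],0],[[0,-15,0],0],[[0,-15,0],0]]'; python3 meas.py .444 -.359
```

```text
t: 22.85
eef_pos: [0.4364, -0.4321, 0.1905]
tool_rot: [-3.141, -0.001, 1.348]
force: [0.7, 1.2, -1.1]
finger_gap: 0.252
grasp_force: 30.0
box [ 0.4443 -0.3648] [np.float64(0.093), np.float64(0.077)]
slot [ 0.4438 -0.3645] [0.008 0.031] slot ang -44.0 red ang -44.0 r=0.020 n=43
green ang -5.1 r=0.034 n=69 TRIM -38.8 deg
eef [ 0.4364 -0.4321  0.1905] blade -12.8 shift cm [0.74 6.76] spin -31.2 gap 0.252
```

```bash
python3 -m pendant '[[[0.75,4,0],-8],[[0.75,6.8,0],-16],[[0.75,6.8,-1.5],-24],[[0.75,6.8,-3],-31],[[0.75,6.8,-4.7],-31],[[0.75,6.8,-4.7],-31],[[0.75,6.8,-4.7],-31],[[0.75,6.8,-5.7],-31],[[0.75,6.8,-6.4],-31],[[0.75,6.8,-6.4],-31]]'
```

```text
t: 24.15
eef_pos: [0.4436, -0.3649, 0.1262]
tool_rot: [-3.14, -0.0, 0.807]
force: [0.8, 0.1, -1.4]
finger_gap: 0.245
grasp_force: 30.0
```

```bash
python3 -m pendant '[[[0,0,0],9],[[0,0,0],18],[[0,0,0],27],[[0,0,0],36],[[0,0,0],43],[[0,0,0],47],[[0,0,0],47],[[0,0,0],47]]'; python3 -m pendant '[[[0,0,0],-8],[[0,0,0],-8],[[0,0,2],-8],[[0,0,4],-8],[[0,-4,6.4],-8],[[0,-7,6.4],-8],[[0,-7,6.4],-8],[[0,-7,6.4],-8]]'; python3 meas.py .444 -.3645
```

```text
t: 25.15
eef_pos: [0.4438, -0.3649, 0.1268]
tool_rot: [-3.141, -0.001, 1.626]
force: [0.3, 2.7, -3.4]
finger_gap: 0.248
grasp_force: 30.0
t: 26.15
eef_pos: [0.4437, -0.4348, 0.1907]
tool_rot: [-3.141, -0.001, 1.488]
force: [-0.2, -0.3, -0.9]
finger_gap: 0.245
grasp_force: 30.0
box [ 0.4434 -0.3642] [np.float64(0.092), np.float64(0.077)]
slot [ 0.4436 -0.3647] [0.031 0.007] slot ang -4.7 red ang -5.7 r=0.020 n=50
green ang -4.8 r=0.034 n=64 TRIM 0.1 deg
eef [ 0.4437 -0.4348  0.1907] blade -4.7 shift cm [-0.01  7.01] spin 0.0 gap 0.245
```

```bash
python3 -m pendant '[[[5,3,0],0],[[10,7,0],0],[[15,11,0],0],[[18,13,0],0],[[18,13,0],0],[[18,13,0],0]]'; python3 meas.py .624 -.232
```

```text
t: 26.95
eef_pos: [0.6234, -0.3049, 0.1908]
tool_rot: [-3.14, -0.0, 1.489]
force: [-0.7, -1.1, -0.7]
finger_gap: 0.247
grasp_force: 30.0
box [ 0.6252 -0.2343] [np.float64(0.093), np.float64(0.077)]
slot [ 0.6247 -0.2339] [0.008 0.032] slot ang -45.9 red ang -46.3 r=0.020 n=59
green ang 0.5 r=0.034 n=85 TRIM -46.5 deg
eef [ 0.6234 -0.3049  0.1908] blade -4.7 shift cm [0.13 7.11] spin -41.2 gap 0.247
```

```bash
python3 -m pendant '[[[0.15,4,0],-9],[[0.15,7.1,0],-18],[[0.15,7.1,-1.5],-27],[[0.15,7.1,-3],-36],[[0.15,7.1,-4.7],-41],[[0.15,7.1,-4.7],-41],[[0.15,7.1,-4.7],-41],[[0.15,7.1,-5.7],-41],[[0.15,7.1,-6.4],-41],[[0.15,7.1,-6.4],-41]]'
```

```text
t: 28.25
eef_pos: [0.6249, -0.234, 0.126]
tool_rot: [-3.14, 0.001, 0.772]
force: [-0.6, 0.9, -0.6]
finger_gap: 0.245
grasp_force: 30.0
```

```bash
python3 -m pendant '[[[0,0,0],9],[[0,0,0],18],[[0,0,0],27],[[0,0,0],36],[[0,0,0],45],[[0,0,0],52],[[0,0,0],54.5],[[0,0,0],54.5],[[0,0,0],54.5]]'; python3 -m pendant '[[[0,0,0],-8],[[0,0,0],-8],[[0,0,2],-8],[[0,0,4],-8],[[0,-4,6.4],-8],[[0,-7,6.4],-8],[[0,-7,6.4],-8],[[0,-7,6.4],-8]]'; python3 meas.py .6247 -.234
```

```text
t: 29.38
eef_pos: [0.6254, -0.2341, 0.127]
tool_rot: [-3.141, -0.001, 1.722]
force: [-0.9, 1.2, -2.3]
finger_gap: 0.249
grasp_force: 30.0
t: 30.38
eef_pos: [0.6256, -0.304, 0.192]
tool_rot: [3.141, -0.0, 1.584]
force: [1.3, 0.2, -0.1]
finger_gap: 0.242
grasp_force: 30.0
box [ 0.6248 -0.2341] [np.float64(0.092), np.float64(0.077)]
slot [ 0.6247 -0.2345] [0.031 0.008] slot ang 0.8 red ang -0.1 r=0.020 n=59
green ang 1.9 r=0.034 n=83 TRIM -1.2 deg
eef [ 0.6256 -0.304   0.192 ] blade 0.7 shift cm [-0.09  6.95] spin 0.0 gap 0.242
```

```bash
python3 -m pendant '[[[1,6,0],5],[[2,12,0],10.5],[[2.8,18,0],10.5],[[2.8,23.1,0],10.5],[[2.8,23.1,0],10.5],[[2.8,23.1,-3],10.5],[[2.8,23.1,-6],10.5],[[2.8,23.1,-6],10.5]]'
```

```text
t: 31.42
eef_pos: [0.6512, -0.0731, 0.1283]
tool_rot: [-3.136, -0.003, 1.767]
force: [-0.9, 0.5, -1.1]
finger_gap: 0.249
grasp_force: 30.0
```

```bash
python3 -m pendant '[[[0,0,-1.5],0],[[0,0,-3],0],[[0,0,-3.8],0],[[0,0,-4.1],0],[[0,0,-4.1],0],[[0,0,-4.1],0]]'
```

```text
t: 32.17
eef_pos: [0.6536, -0.0735, 0.0909]
tool_rot: [3.141, 0.0, 1.767]
force: [-2.9, 0.4, 5.4]
finger_gap: 0.246
grasp_force: 30.0
```

```bash
python3 -m pendant '[[[0,0,0],0],[[0,0,0],0],[[0,0,0],0],[[0,0,0],0],[[0,0,5],0],[[0,0,10],0],[[0,0,16],0],[[-4,10,16],-4],[[-7,20,16],-7.5],[[-10.1,28.8,16],-7.5],[[-10.1,28.8,16],-7.5],[[-10.1,28.8,16],-7.5],[[-10.1,28.8,16],-7.5],[[-10.1,28.8,16],-7.5]]' -0.2
python3 - <<'E'
from h import *
c=cam('wrist'); s=cam('scene'); t=cam('top')
A=cv2.resize(c['image'],(480,300)); B=cv2.resize(s['image'][160:340,240:400],(267,300)); D=cv2.resize(t['image'][150:295,175:470],(610,300))
cv2.imwrite('pics/chk.png',np.vstack([np.hstack([A,B]),np.hstack([D,np.zeros((300,137,3),np.uint8)])]))
E
```

```text
t: 33.92
eef_pos: [0.5526, 0.2144, 0.2501]
tool_rot: [3.141, 0.001, 1.636]
force: [-0.5, -0.5, 0.0]
finger_gap: 0.601
grasp_force: 0.0
```

View pics/chk.png

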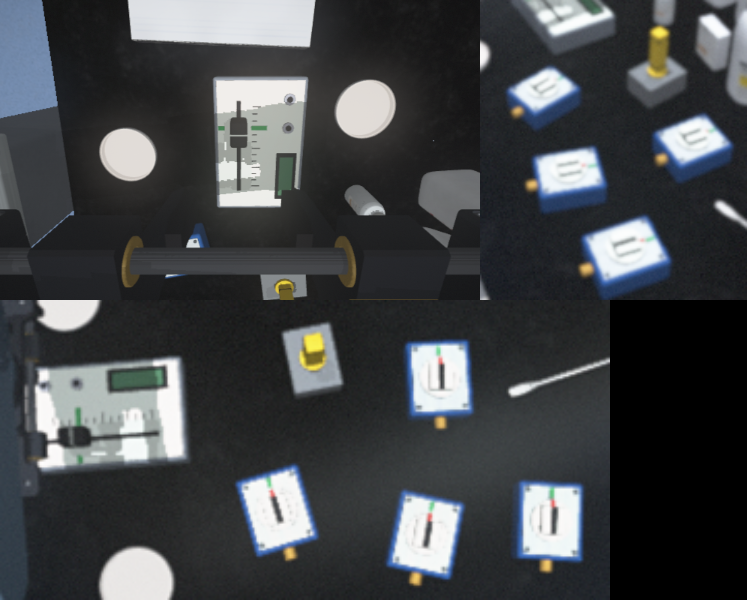

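All four pointers are at their marks, the tool stands home in its stand and the fader is still at its mark. Next I'll return the fader to zero.

```bash
python3 -m pendant '[[[0,0,-6],0],[[0,0,-12],0],[[0,0,-16],0],[[0,0,-17.9],0],[[0,0,-17.9],0],[[0,0,-17.9],0]]'; python3 -m pendant '[[[0,0,0],0],[[0,0,0],0],[[0,0,0],0],[[0,0,0],0],[[0,0,0],0]]' 1; python3 -m pendant '[[[0.1,-1.5,0],0],[[0.2,-3,0],0],[[0.3,-4.5,0],0],[[0.4,-6,0],0],[[0.5,-7.5,0],0],[[0.55,-8.5,0],0],[[0.6,-9,0],0],[[0.6,-9.3,0],0],[[0.6,-9.3,0],0],[[0.6,-9.3,0],0]]'
```

```text
t: 34.83
eef_pos: [0.5542, 0.2146, 0.0732]
tool_rot: [3.138, -0.0, 1.635]
force: [-0.2, 0.2, 0.7]
finger_gap: 0.601
grasp_force: 0.0
t: 35.45
eef_pos: [0.5524, 0.2147, 0.0716]
tool_rot: [3.142, -0.0, 1.636]
force: [-3.6, -0.7, 5.3]
finger_gap: 0.246
grasp_force: 30.0
t: 36.7
eef_pos: [0.5586, 0.1242, 0.0715]
tool_rot: [3.14, -0.005, 1.636]
force: [-0.0, 13.2, 5.5]
finger_gap: 0.242
grasp_force: 30.0
```

The 13 N reaction in y means the cap is at its stop. I'll release, lift and check.

```bash
python3 -m pendant '[[[0,0,0],0],[[0,0,0],0],[[0,0,0],0],[[0,0,0],0],[[0,0,0],0],[[0,0,6],0],[[0,0,12],0],[[0,4.6,18],0],[[0,6,20],0],[[0,6,20],0],[[0,6,20],0]]' -0.2
python3 - <<'E'
from h import *
c=cam('wrist'); t=cam('top')
u,v=map(int,proj(c,(.558,.16,.07)))
A=cv2.resize(c['image'][max(v-100,0):v+100,u-60:u+80],(420,600)); cv2.imwrite('pics/end.png',A); print(u,v)
g=cv2.cvtColor(c['image'],cv2.COLOR_BGR2GRAY)
p=proj(c,(.5575,.1245,.094)); print(p); print(g[int(p[1])-12:int(p[1])+13,int(p[0])])
for dv in range(-6,7,2): print(dv,ray(c,int(p[0]),int(p[1])+dv,.094).round(4))
E
```

```text
t: 38.08
eef_pos: [0.5577, 0.181, 0.2695]
tool_rot: [-3.139, 0.001, 1.636]
force: [-0.5, 0.2, -0.9]
finger_gap: 0.602
grasp_force: 0.0
318 188
(np.float64(316.2564457105892), np.float64(227.8545801892256))
[ 60  60  60  60  60  59  59  58  65  66  65  65 147 232 133  70  64  63
  63  62  61  61  60  60  59]
-6 [0.5567 0.1321 0.094 ]
-4 [0.5569 0.1299 0.094 ]
-2 [0.557  0.1277 0.094 ]
0 [0.5572 0.1254 0.094 ]
2 [0.5573 0.1232 0.094 ]
4 [0.5575 0.1209 0.094 ]
6 [0.5576 0.1187 0.094 ]
```

View pics/end.png

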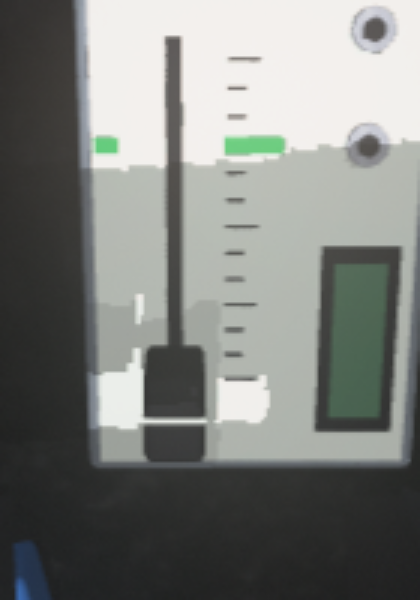

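The cap's line is at y = 0.1245, about 90 mm from the mark, so the fader is at its zero stop.

```bash
python3 -c "
from plant import bot
print(bot.sign_off())"
```

```text
the job is handed in; nothing more can be done
None
```

The job is handed in: the fader was set to its mark within about 1 mm, all four tuners were turned to within about 1° of their green marks, the tool is home in its stand, and the fader is back at its zero stop (about 38 s used).

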